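# Raise the lane stop and pass a jar to the check scale

### The job

At the jar lane, push the counterweighted stop arm up past its balance point so that it stays raised by itself, then push the front jar (the one waiting next to the arm) along the lane until it stands wholly on the steel plate of the scale. Push gently with the fingertips, gripping nothing: do not lift or tip the jar, and leave the jars waiting behind it and everything else on the bench where they are. Finish with the arm still raised.

Things in the scene. Friction and masses are not known exactly. Their poses are not given: they have to be found in the camera images.
- stop_arm (a joint): angle of the stop arm (rad): 0 level, lying across the lane in its blue fork; grows as the outer end rises and swings away from the robot; balances at about 0.88, below that it falls back, above it swings on by its own weight to its buffer at 1.75 (10 degrees past upright), the far limit. Free-moving, damped hinge; lifting at the red grip takes only 1 to 2 N
- pivot (a point): pivot of the stop arm, beyond the lane from the robot, 100 mm above the bench, between two blue cheek plates (54 mm over their faces, tops 123 mm above the bench). Fixed. x axis: level, across the lane, away from the robot; y: the hinge axis, pointing up the lane to the waiting jars (scale at -y); z up. The lowered arm, a steel tube 16 mm thick, runs from here along -x to the red cross grip 235 mm away
- fork (a point): blue fork on the near side, fixed, that carries the lowered arm 185 to 195 mm from the pivot: 30 mm wide along y, tine tops 107 mm above the bench; this point lies on the lowered arm's axis. Axes as the pivot's
- pad (a point): where the arm's tube crosses the middle of the lane, 130 mm from the pivot; moves with the arm. Below it (arm lowered) hangs the black rubber stop pad, 60 mm across the lane, 12 mm thick, to 28 mm under the tube's axis. Raised, the whole arm stands 110 mm or more beyond the lane's middle
- weight (a point): middle of the two dark steel counterweight discs (56 mm diameter, 50 mm long together), 59 mm from the pivot on a rod slanting up 40 degrees away from the robot when the arm is lowered; moves down as the arm rises
- grip (a point): middle of the red cross grip at the near, outer end of the stop arm: a round bar 20 mm in diameter, 100 mm long along the hinge direction, making a T with the arm, its axis 235 mm from the pivot; moves with the arm. Lowered, its underside is 90 mm above the bench, with free space below it and on the robot's side
- jar_mid (a point): centre (26 mm above its underside) of the front jar, in the lane 50 to 70 mm up the lane from the stop arm: closed cream jar, dark amber glass with black lid, 64 mm diameter, 52 mm high, about 0.2 kg. At least 55 mm free between it and the next jar
- jar: the same front jar; origin at the centre of its underside, z is its upright axis
- plate (a point): centre of the top of the scale's square steel plate, 120 x 120 mm, 60 mm above the bench, level with the lane's bed which runs straight onto it. y axis: back up the lane to the stop arm and jars (a jar moves along -y to get here); x: across the lane, away from the robot; z up. The grey readout stands 145 mm from here along +x, up to 165 mm above the bench
- lane_end (a point): middle of the lane's bed (88 mm wide, 60 mm above the bench) at its end, 64 mm from the plate's centre; axes as the plate's. The lane runs straight from here along +y for 585 mm between two white guide rails 76 mm apart inside, 6 mm thick, tops 18 mm above the bed; the rails end here too
- jar2: first jar waiting behind, not to be moved: closed cream jar, upright: dark amber glass with a black lid, 64 mm diameter, 52 mm high, about 0.2 kg; origin at the centre of its underside
- jar3: second jar waiting behind, not to be moved: closed cream jar, upright: dark amber glass with a black lid, 64 mm diameter, 52 mm high, about 0.2 kg; origin at the centre of its underside
- jar_a: bystander on the bench: closed cream jar, upright: dark amber glass with a black lid, 64 mm diameter, 52 mm high, about 0.2 kg; origin at the centre of its underside
- jar_b: bystander on the bench: closed cream jar, upright: dark amber glass with a black lid, 64 mm diameter, 52 mm high, about 0.2 kg; origin at the centre of its underside
- roll: bystander: roll of white labels lying flat, 76 mm diameter, 50 mm high; origin under its centre
- bowl: bystander: empty white ceramic bowl, 200 mm diameter, 85 mm high; origin under its centre
- spatula: bystander: spatula with a wooden handle lying along its x axis, handle to its -x, 280 mm long, blade 65 mm wide, 20 mm high
Mind the look-alikes: they are no part of the job. Leave any blue or red look-alike of the jar alone.

How it is judged:
By the outcome, as a careful person would: the job done as asked, in the order asked, and still so for the second after the job is handed in, with the robot touching nothing.
It also fails if it takes over 58 s, if anything falls off the work surface, if the arm or the gripper's body presses on something with over 40 N, if the wrist force passes 120 N, or if a joint passes its speed limit or range.

### The arm

A 7-joint arm with a two-finger parallel gripper is mounted at the origin on the work surface. World frame = base frame: x ahead of the robot, y to its left, z up, the work surface at z = 0. Lengths are in m, angles in rad, forces in N, time in s.
With the tool pointing down it reaches from about 0.4 to 0.875 m from the base axis. Payload 6.5 kg.
Tool frame: the origin (TCP) lies midway between the tips of the shut fingers; the grasp point (between the pads) lies 19 mm behind it; z points along the fingers, y is the line along which they close (so a half turn about z gives the same grasp; the last joint's range is limited). The gripper opens to 88 mm and grips with 3 to 60 N. Pads are 18 mm wide; open, the fingers measure 123 mm over their backs; the gripper's body (75 mm by 187 mm) begins 45 mm behind the grasp point.
Start: joints at [1.172, 0.536, -0.004, 1.538, 0.003, 1.067, -0.071], TCP at [0.212, -0.614, 0.239] pointing down, gripper open.
Joint ranges: [-2.7, 2.7], [-0.37, 2.16], [-1.27, 1.26], [0.24, 2.4], [-1.31, 4.45], [0.19, 1.91], [-2.76, 2.76]. Speed limits (rad/s): [2.39, 2.39, 3.14, 3.14, 3.14, 3.14, 3.14].

### API

Orientations are given as a rotation vector (axis times angle).
In Python, from rig import arm gives the robot as it stands.
- The arm moves only by the tool move_arm, never from a script. Its argument "targets" is a list of rows, each an object with "offset": the shift along the tool's x, y, z in mm, a list of three; "twist": the turn, a rotation vector about the tool's x, y, z in rad, a list of three; "claw": the finger opening in mm, from 0 to 88.1. In form: [{"offset": [dx, dy, dz], "twist": [rx, ry, rz], "claw": claw}, ...]. A call has 1 to 12 rows; each row is the pose to reach, as a shift and turn from the pose commanded when the call began, along the tool's axes at that moment; what a row does not reach only later rows make up. A row lasts 1/8 s, in which the tool goes at most 62.5 mm and 10.7 degrees, less where a joint would pass 70% of its speed; a pose out of reach is approached as far as the arm can. A call with a gripper value outside its range is refused whole. The fingers move at their own pace and stop on an object; the grip force is fixed at half the most. Time passes only in rows, so rows that repeat a pose let the fingers close. It gives the time, the measured TCP pose, the force, the opening and the grip force at its end, in the units of the state.
- arm.get_state(): the state, without advancing time (a new reading comes with each control period).
- arm.snapshot(name): name is "scene" or "side" or "wrist"; returns (picture, depth): 420x560x3 uint8, red, green, blue; 420x560 float32, m along the optical axis (not along the pixel's ray), 0 where there is no reading.
- arm.calibration(name): a dict with "mtx" (3x3 intrinsics, pixels), "rvec" (rotation vector, rad) and "tvec" (3), from world to camera coordinates, as OpenCV has them; the wrist camera has in their place "hand_eye" (4x4, takes a point from camera to tool coordinates, whose origin is the TCP and whose axes are the flange's). Camera axes: x right, y down, z forward; pixel columns grow to the right and rows downward; lengths in m; the calibration is good to about 2 mm. A picture is of the moment at which its call begins: read the wrist's pose just before it. calibration takes no time and is no camera call.
- arm.close_job(): hands the job in; it is judged then, once.
Trained networks look in the newest picture that a camera, given by its name, has taken for a name from the list of things; names that differ only in an ending like _2 or _b are one class to them, and where a whole thing is asked for, a point or a joint stands for the part that bears it (a point fixed in the world has none). Each returns a list of dicts, best first, with "p" (0 to 1); they miss things now and then, are a little off and sometimes report something else, mostly with a low value. They report only what shows in the picture. A call takes as long as a camera call. They do not tell look-alikes from the thing itself.
- arm.regions_of(camera, thing): "mask" (420x560 bool, what is visible of it) and "uv" ([column, row] in pixels, amid what is visible of it).
- arm.tip_of(camera, thing): "uv" ([column, row] in pixels: a listed point, or the origin of a listed thing).
The state is a dict: "clock": time; "joint_positions": joint angles; "joint_velocities": joint speeds; "joint_torque": joint torques, N m; "position": TCP position; "tool_rot": TCP orientation; "contact_force": force on the tool from outside, world axes, zero at the start; "torque": the same for the moment, N m; "opening": finger opening in m; "grasp_force": force on a finger pad.
Only numpy, scipy, OpenCV 4.12 (cv2) and the standard library are available. Lean on these libraries where they do the work, as an engineer would, in place of code of your own. Each camera call takes 0.05 s, during which the arm holds its last target. There are 200 camera calls.

## Working session

There is one attempt and no reset: what is moved stays moved. The work goes in short steps, Python scripts to look and compute and a tool call to move; the robot and the scene stay as the last step left them, time stands still between calls to the robot, and variables do not carry over. Pictures are saved under pics/ and viewed, at most 10 in all, crops included, and the job is handed in when it is done.

Besides the shell and the picture viewer there is one more tool, called after ">>>" as name([rows], argument=value, ...), one row to a line, values as JSON. move_arm: Moves the arm, as the interface text tells. Its arguments: {"type":"object","properties":{"targets":{"type":"array"}},"required":["targets"]}

```bash
mkdir -p pics; ls
cat > h.py <<'E'
import numpy as np, cv2
from rig import arm
from scipy.spatial.transform import Rotation as R
def cam(name):
    c=arm.calibration(name); K=np.array(c["mtx"])
    if "hand_eye" in c:
        s=arm.get_state(); T=np.eye(4); T[:3,:3]=R.from_rotvec(s["tool_rot"]).as_matrix(); T[:3,3]=s["position"]
        return K, T@np.array(c["hand_eye"])
    W=np.eye(4); W[:3,:3]=cv2.Rodrigues(np.array(c["rvec"],float))[0]; W[:3,3]=np.ravel(c["tvec"])
    return K, np.linalg.inv(W)
def ray(K,T,uv):
    d=T[:3,:3]@np.linalg.inv(K)@np.array([uv[0],uv[1],1.]); return T[:3,3],d
def at_z(K,T,uv,z):
    o,d=ray(K,T,uv); return o+d*(z-o[2])/d[2]
def at_depth(K,T,uv,dep):
    o,d=ray(K,T,uv); return o+d*dep
def save(n,im): cv2.imwrite(f"pics/{n}.png",im[:,:,::-1])
E
python3 - <<'E'
from h import *
np.set_printoptions(precision=4,suppress=True)
Z=dict(pivot=.1,fork=.1,pad=.1,grip=.1,jar_mid=.086,plate=.06,lane_end=.06,jar2=.06)
ims=[]
for n in ["scene","side"]:
    im,d=arm.snapshot(n); K,T=cam(n); ims.append(im); print(n,T[:3,3],T[:3,2])
    for t,z in Z.items():
        for r in arm.tip_of(n,t)[:3]:
            if r["p"]>.2: print(t,round(r["p"],2),np.round(r["uv"]),at_z(K,T,r["uv"],z))
    save(n,im)
print(arm.get_state())
E
```

```text
pics
scene [1.1838 0.5309 1.2822] [-0.4152 -0.4171 -0.8085]
pivot 0.64 [276. 273.] [0.7234 0.0779 0.1   ]
fork 0.85 [323. 228.] [0.5351 0.067  0.1   ]
fork 0.43 [266. 280.] [0.7558 0.0724 0.1   ]
pad 0.82 [308. 244.] [0.6012 0.0767 0.1   ]
grip 0.82 [332. 220.] [0.4984 0.0681 0.1   ]
grip 0.62 [255. 140.] [ 0.4447 -0.2984  0.1   ]
jar_mid 0.72 [326. 257.] [0.5896 0.1289 0.086 ]
jar_mid 0.61 [302. 319.] [0.7622 0.2084 0.086 ]
jar_mid 0.55 [331. 203.] [0.4474 0.02   0.086 ]
plate 0.96 [252. 207.] [ 0.6068 -0.1392  0.06  ]
plate 0.35 [365. 296.] [0.59   0.2695 0.06  ]
lane_end 0.63 [268. 222.] [ 0.6075 -0.0702  0.06  ]
jar2 0.93 [302. 324.] [0.7623 0.209  0.06  ]
jar2 0.92 [322. 262.] [0.5949 0.1236 0.06  ]
jar2 0.86 [329. 209.] [0.4514 0.0214 0.06  ]
side [0.0242 0.5145 0.5895] [ 0.5869 -0.6198 -0.521 ]
pivot 0.58 [191. 213.] [0.7133 0.0856 0.1   ]
fork 0.89 [247. 242.] [0.5354 0.0722 0.1   ]
pad 0.94 [226. 231.] [0.5993 0.0767 0.1   ]
grip 0.64 [265. 254.] [0.4797 0.0727 0.1   ]
jar_mid 0.91 [210. 248.] [0.5901 0.1286 0.086 ]
jar_mid 0.68 [320. 279.] [0.3629 0.0419 0.086 ]
jar_mid 0.65 [150. 251.] [0.6701 0.2202 0.086 ]
plate 0.59 [290. 208.] [ 0.6066 -0.1422  0.06  ]
lane_end 0.89 [268. 220.] [ 0.607  -0.0621  0.06  ]
jar2 0.98 [259. 360.] [0.3282 0.2358 0.06  ]
jar2 0.93 [221. 412.] [0.3049 0.3315 0.06  ]
jar2 0.8 [114. 315.] [0.5811 0.3495 0.06  ]
{'clock': 0.9, 'joint_positions': array([ 1.1718,  0.5364, -0.0044,  1.5379,  0.0026,  1.0673, -0.0712]), 'joint_velocities': array([-0.0005, -0.0012, -0.0001, -0.0005, -0.0013, -0.0023, -0.001 ]), 'joint_torque': array([  0.0003, -57.0884,   0.9906, -25.1915,  -0.0561,   0.0109,
         0.    ]), 'position': array([ 0.2124, -0.6144,  0.2387]), 'tool_rot': array([ 3.0981,  0.5204, -0.    ]), 'contact_force': array([-0.6479, -0.0261,  0.7895]), 'torque': array([-0.0014,  0.0312, -0.0196]), 'grasp_force': 0.0, 'opening': 0.0878697272343612}
```

View images.

View pics/scene.png

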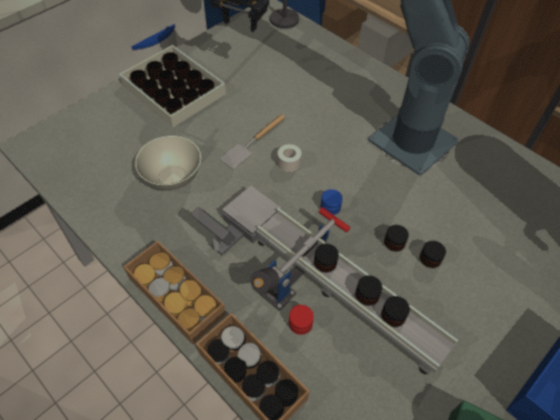

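View pics/side.png

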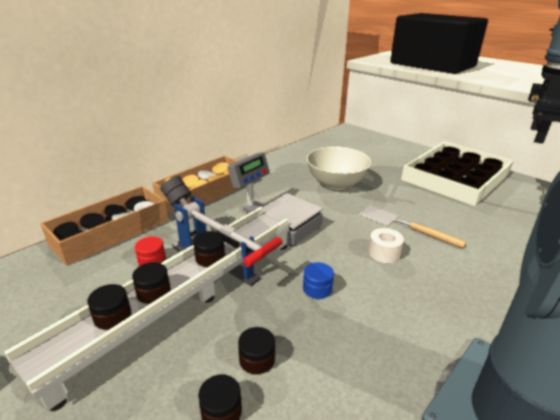

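```bash
python3 -c "
import cv2
a=cv2.imread('pics/scene.png')[160:310,210:410];b=cv2.imread('pics/side.png')[180:330,140:340]
cv2.imwrite('pics/crop.png',cv2.resize(cv2.hconcat([a,b]),(800,300),interpolation=cv2.INTER_CUBIC))"
```

```text
(no output)
```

View pics/crop.png

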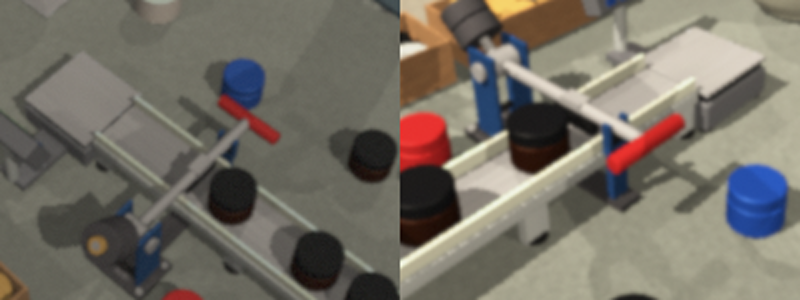

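Candidates for the front jar (scene pixels): lane jars at (326,257), (369,290) and (396,311), bench jars at (397,238) and (433,254), blue look-alike (331,202), red look-alike (302,319). I choose (326,257): it is in the lane, next to the arm. The crop confirms this. The grip's centre is near (0.492, 0.070, 0.10). The lane is turned about 0.05 rad.

```bash
cat >> h.py <<'E'
def frame(f,y):
    f=np.array(f,float)/np.linalg.norm(f); y=np.array(y,float); y-=f*(y@f); y/=np.linalg.norm(y)
    return np.stack([np.cross(y,f),y,f],1)
def goal(p,Rd,s=None):
    s=s or arm.get_state(); R0=R.from_rotvec(s["tool_rot"]).as_matrix()
    return np.round(R0.T@(np.array(p)-s["position"])*1000,1), np.round(R.from_matrix(R0.T@Rd).as_rotvec(),3)
def tilt(az,t): az,t=np.radians([az,t]); return np.array([np.sin(t)*np.cos(az),np.sin(t)*np.sin(az),-np.cos(t)])
E
python3 - <<'E'
from h import *
f=tilt(60,70); Rd=frame(f,[.87,-.5,0]); print(goal([.42,-.08,.25],Rd))
E
```

```text
(array([ 370.8, -437.2,  -11.3]), array([ 0.435,  1.167, -0.622]))
```

>>> move_arm([
  {"offset":[62,-73,-5],"twist":[0,0,0],"claw":0},
  {"offset":[124,-146,-10],"twist":[0.1,0.25,-0.13],"claw":0},
  {"offset":[186,-218,-10],"twist":[0.15,0.4,-0.2],"claw":0},
  {"offset":[248,-292,-10],"twist":[0.2,0.55,-0.28],"claw":0},
  {"offset":[310,-365,-10],"twist":[0.26,0.7,-0.36],"claw":0},
  {"offset":[371,-437,-11],"twist":[0.31,0.83,-0.45],"claw":0},
  {"offset":[371,-437,-11],"twist":[0.37,1.0,-0.54],"claw":0},
  {"offset":[371,-437,-11],"twist":[0.435,1.167,-0.622],"claw":0},
  {"offset":[371,-437,-11],"twist":[0.435,1.167,-0.622],"claw":0},
  {"offset":[371,-437,-11],"twist":[0.435,1.167,-0.622],"claw":0},
  {"offset":[371,-437,-11],"twist":[0.435,1.167,-0.622],"claw":0},
  {"offset":[371,-437,-11],"twist":[0.435,1.167,-0.622],"claw":0},
])

```text
clock: 2.4
position: [0.4204, -0.082, 0.2495]
tool_rot: [-1.899, -1.095, -1.328]
contact_force: [-1.9, 0.2, 0.0]
opening: 0.0003
grasp_force: 0.0
```

Run:
```python
from h import *
s=arm.get_state(); print(s["position"],R.from_rotvec(s["tool_rot"]).as_matrix().round(2),s["joint_positions"].round(2),s["clock"],s["opening"])
```

```text
[ 0.42043902 -0.08200709  0.24954655] [[ 0.17  0.86  0.47]
 [ 0.3  -0.5   0.81]
 [ 0.94  0.   -0.34]] [ 1.35  0.66 -0.65  2.17 -0.95  1.06  0.98] 2.4 0.0003173864881445815
```

Run:
```python
from h import *
np.set_printoptions(precision=4,suppress=True)
K,T=cam("wrist"); im,d=arm.snapshot("wrist"); save("w1",im); print(T[:3,3],T[:3,2])
for t in ["grip","fork"]:
    for r in arm.tip_of("wrist",t)[:2]: print(t,round(r["p"],2),np.round(r["uv"]),at_z(K,T,r["uv"],.1))
for r in arm.regions_of("wrist","grip")[:2]:
    m=r["mask"]&(d>0); v,u=np.nonzero(m)
    P=np.array([at_depth(K,T,(a,b),d[b,a]) for a,b in zip(u[::5],v[::5])])
    print("mask",round(r["p"],2),m.sum(),np.percentile(P,[2,50,98],axis=0))
    c=np.median(P,0); P=P[np.linalg.norm(P-c,axis=1)<.07]; print(np.linalg.svd(P-P.mean(0))[2][0], P[P[:,1].argmin()],P[P[:,1].argmax()])
```

```text
[ 0.3646 -0.1773  0.3707] [ 0.3998  0.689  -0.6045]
grip 0.79 [263. 256.] [0.4857 0.0669 0.1   ]
grip 0.54 [305. 224.] [0.5575 0.0905 0.1   ]
fork 0.74 [336. 221.] [0.595  0.0757 0.1   ]
fork 0.65 [297. 240.] [0.5325 0.0704 0.1   ]
mask 0.77 5016 [[0.4797 0.0587 0.0778]
 [0.6637 0.0731 0.1081]
 [0.777  0.1096 0.1687]]
[-0.9912 -0.0972 -0.0896] [0.5998 0.0665 0.1031] [0.7021 0.1062 0.0849]
```

View pics/w1.png

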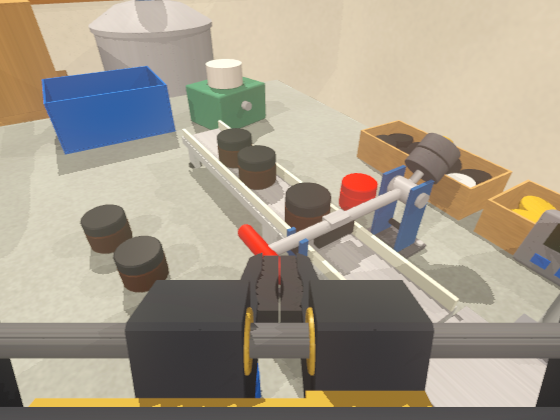

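Run:
```python
from h import *
np.set_printoptions(precision=3,suppress=True)
f=tilt(57,62); az=np.radians(57); yt=np.array([np.sin(az),-np.cos(az),0]); Rd=frame(f,yt); up=Rd[:,0]
n=np.cross(f,[0,1,0]); n/=np.linalg.norm(n); print("normal",n,"up",up)
bar=np.array([.489,.078,.1]); tcp=bar-.010*n-(-.013*f+.0175*yt+.009*up); print("contact tcp",tcp)
low=tcp-.007*n-[0,0,.002]
print("A",goal(low-.11*f,Rd)); print("B",goal(low,Rd))
ex=np.array([1,.05,0])
print("lift, tool axes at B orientation, from tcp B")
for th in [0,.1,.2,.3,.4,.5,.6,.7,.8,.9,1.,1.1,1.2]:
    b=.235*((1-np.cos(th))*ex+np.sin(th)*np.array([0,0,1])); print(th,(Rd.T@(tcp+b-low)*1000).round(1))
```

```text
normal [ 0.699 -0.     0.716] up [0.256 0.394 0.883]
contact tcp [0.471 0.094 0.079]
A (array([-91.9, -52.9, 116. ]), array([-0.046, -0.139,  0.022]))
B (array([-107.2,  -48. ,  224.8]), array([-0.046, -0.139,  0.022]))
lift, tool axes at B orientation, from tcp B
0 [ 7.4  4.1 -0.9]
0.1 [ 28.5   5.1 -11.3]
0.2 [ 50.    7.9 -20.4]
0.3 [ 71.6  12.6 -28.1]
0.4 [ 93.3  19.2 -34.3]
0.5 [114.8  27.4 -38.9]
0.6 [135.9  37.4 -42. ]
0.7 [156.3  48.9 -43.4]
0.8 [175.9  61.9 -43.2]
0.9 [194.5  76.3 -41.3]
1.0 [211.8  91.8 -37.8]
1.1 [227.7 108.3 -32.8]
1.2 [242.1 125.7 -26.2]
```

>>> move_arm([
  {"offset":[-46,-26,58],"twist":[-0.046,-0.139,0.022],"claw":0},
  {"offset":[-92,-53,116],"twist":[-0.046,-0.139,0.022],"claw":0},
  {"offset":[-92,-53,116],"twist":[-0.046,-0.139,0.022],"claw":0},
  {"offset":[-96,-52,143],"twist":[-0.046,-0.139,0.022],"claw":0},
  {"offset":[-100,-50,170],"twist":[-0.046,-0.139,0.022],"claw":0},
  {"offset":[-103,-49,197],"twist":[-0.046,-0.139,0.022],"claw":0},
  {"offset":[-107,-48,225],"twist":[-0.046,-0.139,0.022],"claw":0},
  {"offset":[-107,-48,225],"twist":[-0.046,-0.139,0.022],"claw":0},
])

```text
clock: 3.6
position: [0.47, 0.0778, 0.0752]
tool_rot: [-2.029, -1.123, -1.22]
contact_force: [-0.1, -0.5, 0.9]
opening: -0.0
grasp_force: 0.0
```

Run:
```python
from h import *
s=arm.get_state(); print(s["position"],R.from_rotvec(s["tool_rot"]).as_matrix().round(2),s["joint_positions"].round(2),s["clock"],s["contact_force"])
a=arm.snapshot("side")[0][170:350,130:370]; b=arm.snapshot("scene")[0][160:310,250:450]
save("c2",cv2.hconcat([cv2.resize(a,(400,300)),cv2.resize(b,(400,300))]))
```

```text
[0.47002398 0.07777179 0.0751734 ] [[ 0.25  0.85  0.46]
 [ 0.39 -0.52  0.76]
 [ 0.89 -0.01 -0.46]] [ 1.23  1.22 -0.97  2.29 -1.31  0.19  1.42] 3.6 [-0.13026902 -0.51992165  0.89582937]
```

View pics/c2.png

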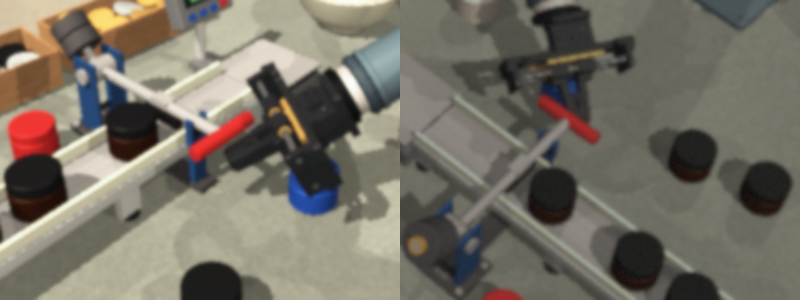

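>>> move_arm([
  {"offset":[12,4,-3],"twist":[0,0,0],"claw":0},
  {"offset":[20,4.5,-7],"twist":[0,0,0],"claw":0},
  {"offset":[28.5,5,-11],"twist":[0,0,0],"claw":0},
  {"offset":[39,6.5,-16],"twist":[0,0,0],"claw":0},
  {"offset":[50,8,-20],"twist":[0,0,0],"claw":0},
  {"offset":[61,10,-24],"twist":[0,0,0],"claw":0},
  {"offset":[71.5,12.5,-28],"twist":[0,0,0],"claw":0},
  {"offset":[71.5,12.5,-28],"twist":[0,0,0],"claw":0},
])

```text
clock: 4.7
position: [0.4843, 0.0774, 0.1522]
tool_rot: [-2.031, -1.126, -1.219]
contact_force: [-1.2, 0.9, 0.1]
opening: 0.0007
grasp_force: 0.4
```

Run:
```python
from h import *
s=arm.get_state(); print(s["position"],R.from_rotvec(s["tool_rot"]).as_matrix().round(2),s["joint_positions"].round(2),s["clock"],s["contact_force"])
a=arm.snapshot("side")[0][150:330,130:370]; b=arm.snapshot("scene")[0][160:310,250:450]
save("c3",cv2.hconcat([cv2.resize(a,(400,300)),cv2.resize(b,(400,300))]))
```

```text
[0.48426999 0.07739279 0.15216949] [[ 0.25  0.85  0.46]
 [ 0.39 -0.52  0.76]
 [ 0.89 -0.01 -0.46]] [ 1.18  0.96 -0.99  2.3  -1.28  0.35  1.19] 4.7 [-1.20901975  0.8912072   0.05836481]
```

View pics/c3.png

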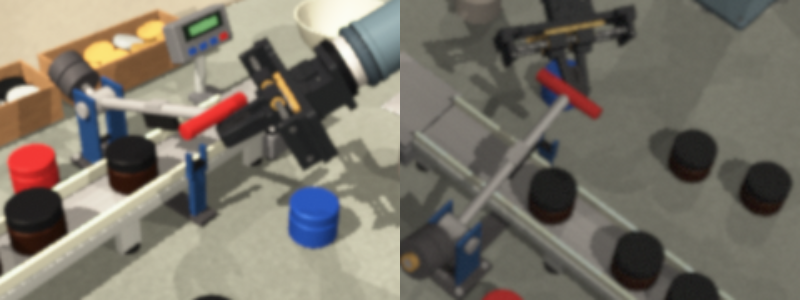

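>>> move_arm([
  {"offset":[11,3,-3],"twist":[0,0,0],"claw":0},
  {"offset":[22,7,-6],"twist":[0,0,0],"claw":0},
  {"offset":[33,11,-9],"twist":[0,0,0],"claw":0},
  {"offset":[43,15,-11],"twist":[0,0,0],"claw":0},
  {"offset":[54,20,-13],"twist":[0,0,0],"claw":0},
  {"offset":[64,25,-14],"twist":[0,0,0],"claw":0},
  {"offset":[85,36,-15],"twist":[0,0,0],"claw":0},
  {"offset":[104,49,-15],"twist":[0,0,0],"claw":0},
  {"offset":[123,64,-13],"twist":[0,0,0],"claw":0},
  {"offset":[140,79,-10],"twist":[0,0,0],"claw":0},
  {"offset":[156,96,-5],"twist":[0,0,0],"claw":0},
  {"offset":[156,96,-5],"twist":[0,0,0],"claw":0},
])

```text
clock: 6.3
position: [0.605, 0.0846, 0.2923]
tool_rot: [-2.028, -1.125, -1.222]
contact_force: [-0.2, -0.6, -0.0]
opening: 0.0005
grasp_force: 0.0
```

Run:
```python
from h import *
np.set_printoptions(precision=4,suppress=True)
s=arm.get_state(); print(s["position"],s["joint_positions"].round(2),s["clock"],s["contact_force"])
a0=arm.snapshot("side")[0]; b0=arm.snapshot("scene")[0]
a=a0[90:330,100:420]; b=b0[160:340,210:450]
save("c4",cv2.hconcat([cv2.resize(a,(400,300)),cv2.resize(b,(400,300))]))
for n in ["scene","side"]:
    K,T=cam(n)
    for t,z in dict(jar_mid=.086,plate=.06,jar2=.06,lane_end=.06).items():
        for r in arm.tip_of(n,t)[:3]: print(n,t,round(r["p"],2),np.round(r["uv"]),at_z(K,T,r["uv"],z))
```

```text
[0.605  0.0846 0.2923] [ 0.97  0.63 -0.91  2.02 -1.11  0.61  0.62] 6.3 [-0.2479 -0.6488 -0.0243]
scene jar_mid 0.94 [300. 319.] [0.7637 0.2044 0.086 ]
scene jar_mid 0.67 [331. 203.] [0.4462 0.0212 0.086 ]
scene jar_mid 0.62 [326. 258.] [0.5922 0.1323 0.086 ]
scene plate 0.79 [249. 206.] [ 0.6121 -0.1479  0.06  ]
scene jar2 0.96 [429. 261.] [0.385  0.3242 0.06  ]
scene jar2 0.9 [331. 207.] [0.4434 0.0188 0.06  ]
scene jar2 0.88 [393. 319.] [0.5891 0.3606 0.06  ]
scene lane_end 0.92 [271. 220.] [ 0.5992 -0.0698  0.06  ]
scene lane_end 0.72 [324. 261.] [0.5898 0.1259 0.06  ]
side jar_mid 0.89 [210. 248.] [0.5903 0.1264 0.086 ]
side jar_mid 0.87 [148. 250.] [0.6737 0.2228 0.086 ]
side jar_mid 0.74 [320. 281.] [0.3595 0.0468 0.086 ]
side plate 0.7 [337. 184.] [ 0.6039 -0.3365  0.06  ]
side plate 0.68 [290. 209.] [ 0.6064 -0.1382  0.06  ]
side jar2 0.91 [224. 410.] [0.3039 0.3268 0.06  ]
side jar2 0.84 [318. 287.] [0.3689 0.0372 0.06  ]
side jar2 0.74 [208. 257.] [0.5965 0.1317 0.06  ]
side lane_end 0.79 [270. 220.] [ 0.605  -0.0654  0.06  ]
```

View pics/c4.png

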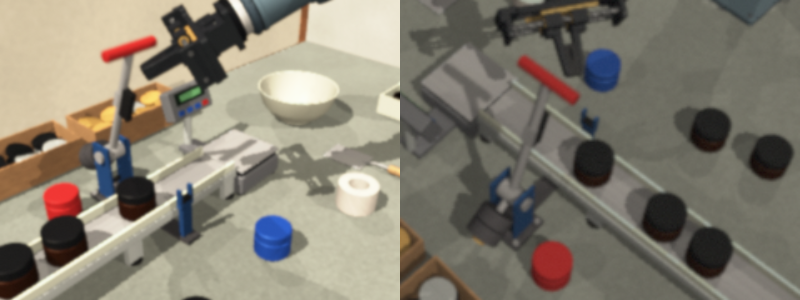

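Run:
```python
from h import *
np.set_printoptions(precision=4,suppress=True)
K,T=cam("scene"); print("jar2",at_z(K,T,(369,290),.086),at_z(K,T,(396,311),.086))
Rd=frame(tilt(2,5),[1,.038,0])
for p in ([.52,.06,.34],[.54,.15,.32],[.5925,.187,.25]): print(p,goal(p,Rd))
s=dict(position=np.array([.5925,.187,.25]),tool_rot=R.from_matrix(Rd).as_rotvec())
for p in ([.5925,.187,.17],[.5925,.187,.09],[.594,.165,.09],[.600,.03,.09],[.607,-.107,.09]): print(p,goal(p,Rd,s))
```

```text
jar2 [0.5828 0.2721 0.086 ] [0.5795 0.3557 0.086 ]
[0.52, 0.06, 0.34] (array([ 12.9, -59.1, -79.4]), array([ 0.232, -1.034, -0.582]))
[0.54, 0.15, 0.32] (array([ 35.1, -88.9,   7.3]), array([ 0.232, -1.034, -0.582]))
[0.5925, 0.187, 0.25] (array([  0.7, -62.6,  91.8]), array([ 0.232, -1.034, -0.582]))
[0.5925, 0.187, 0.17] (array([ 0. , -7. , 79.7]), array([-0., -0., -0.]))
[0.5925, 0.187, 0.09] (array([  0. , -13.9, 159.4]), array([-0., -0., -0.]))
[0.594, 0.165, 0.09] (array([-22. , -13.3, 159.5]), array([-0., -0., -0.]))
[0.6, 0.03, 0.09] (array([-157.1,  -12.4,  159.6]), array([-0., -0., -0.]))
[0.607, -0.107, 0.09] (array([-294.3,  -10.6,  159.8]), array([-0., -0., -0.]))
```

>>> move_arm([
  {"offset":[6,-30,-40],"twist":[0,0,0],"claw":40},
  {"offset":[13,-59,-79],"twist":[0.035,-0.155,-0.087],"claw":40},
  {"offset":[13,-59,-79],"twist":[0.07,-0.31,-0.175],"claw":40},
  {"offset":[13,-59,-79],"twist":[0.104,-0.465,-0.262],"claw":40},
  {"offset":[20,-70,-50],"twist":[0.139,-0.62,-0.349],"claw":40},
  {"offset":[28,-80,-20],"twist":[0.174,-0.775,-0.436],"claw":40},
  {"offset":[35,-89,7],"twist":[0.209,-0.93,-0.523],"claw":40},
  {"offset":[35,-89,7],"twist":[0.232,-1.034,-0.582],"claw":40},
  {"offset":[18,-76,50],"twist":[0.232,-1.034,-0.582],"claw":40},
  {"offset":[1,-63,92],"twist":[0.232,-1.034,-0.582],"claw":40},
  {"offset":[1,-63,92],"twist":[0.232,-1.034,-0.582],"claw":40},
  {"offset":[1,-63,92],"twist":[0.232,-1.034,-0.582],"claw":40},
])

```text
clock: 8.3
position: [0.5923, 0.1875, 0.2509]
tool_rot: [2.135, 2.219, 0.098]
contact_force: [-0.5, 0.1, 0.4]
opening: 0.0403
grasp_force: 0.0
```

Run:
```python
from h import *
np.set_printoptions(precision=4,suppress=True)
s=arm.get_state(); print(s["position"],R.from_rotvec(s["tool_rot"]).as_matrix().round(3),s["joint_positions"].round(2),s["clock"],s["opening"])
K,T=cam("wrist"); im,d=arm.snapshot("wrist"); save("w5",im)
for t,z in dict(jar_mid=.086,plate=.06,lane_end=.06).items():
    for r in arm.tip_of("wrist",t)[:3]: print(t,round(r["p"],2),np.round(r["uv"]),at_z(K,T,r["uv"],z))
```

```text
[0.5923 0.1875 0.2509] [[-0.039  0.995  0.088]
 [ 0.999  0.039  0.003]
 [-0.     0.088 -0.996]] [ 0.08  0.51 -0.65  1.65  0.4   1.02 -0.66] 8.3 0.04025880456772296
jar_mid 0.92 [392. 182.] [0.7158 0.1993 0.086 ]
plate 0.51 [ 54. 154.] [0.3962 0.2139 0.06  ]
lane_end 0.58 [268. 394.] [ 0.6049 -0.077   0.06  ]
```

View pics/w5.png

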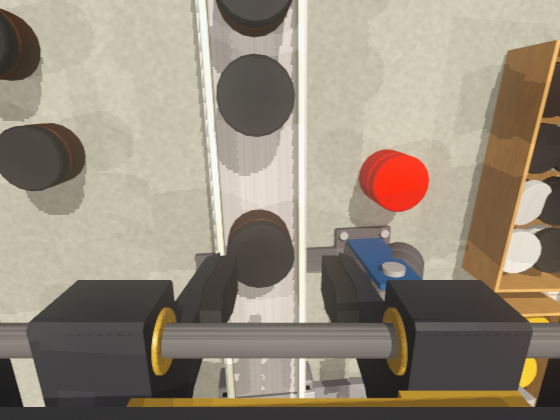

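Run:
```python
from h import *
np.set_printoptions(precision=4,suppress=True)
K,T=cam("wrist"); print(T[:3,3],T[:3,2],K[0,2])
for uv in [(261,254),(255,95)]: print(at_z(K,T,uv,.112))
for uv in [(209,100),(300,100),(221,250),(302,250),(231,385),(303,380)]: print(at_z(K,T,uv,.078))
s=arm.get_state()
for k in (-.02,.02):
    p=s["position"]+R.from_rotvec(s["tool_rot"]).as_matrix()@[0,k,0]; c=np.linalg.inv(T)@np.r_[p,1]; print((K@c[:3]/c[2])[:2])
```

```text
[0.5769 0.2628 0.3972] [ 0.0957 -0.2896 -0.9523] 279.00756111924835
[0.5906 0.1343 0.112 ]
[0.5827 0.2717 0.112 ]
[0.543  0.2669 0.078 ]
[0.624  0.2701 0.078 ]
[0.5519 0.1235 0.078 ]
[0.6344 0.1234 0.078 ]
[ 0.5614 -0.0453  0.078 ]
[ 0.6453 -0.042   0.078 ]
[237.2749 273.7335]
[321.1825 273.8537]
```

>>> move_arm([
  {"offset":[6,-6,50],"twist":[0,0,0],"claw":40},
  {"offset":[6.5,-10,90],"twist":[0,0,0],"claw":40},
  {"offset":[6.5,-14,130],"twist":[0,0,0],"claw":40},
  {"offset":[6.5,-17,160],"twist":[0,0,0],"claw":40},
  {"offset":[6.5,-17,160],"twist":[0,0,0],"claw":40},
  {"offset":[-4,-16.5,160],"twist":[0,0,0],"claw":40},
  {"offset":[-12,-16.5,160],"twist":[0,0,0],"claw":40},
  {"offset":[-18,-16.5,160],"twist":[0,0,0],"claw":40},
  {"offset":[-24,-16.3,160],"twist":[0,0,0],"claw":40},
  {"offset":[-32,-16,160],"twist":[0,0,0],"claw":40},
  {"offset":[-42,-16,160],"twist":[0,0,0],"claw":40},
  {"offset":[-50,-16,160],"twist":[0,0,0],"claw":40},
])

```text
clock: 10.0
position: [0.5929, 0.1369, 0.0897]
tool_rot: [2.135, 2.218, 0.098]
contact_force: [1.0, 1.5, 1.2]
opening: 0.0402
grasp_force: 1.1
```

Run:
```python
from h import *
np.set_printoptions(precision=4,suppress=True)
s=arm.get_state(); print(s["position"],s["clock"],s["contact_force"],s["opening"])
a0=arm.snapshot("side")[0]; b0=arm.snapshot("scene")[0]
a=a0[90:330,100:420]; b=b0[160:340,210:450]
save("c6",cv2.hconcat([cv2.resize(a,(400,300)),cv2.resize(b,(400,300))]))
```

```text
[0.5929 0.1369 0.0897] 10.0 [0.9654 1.4807 1.2005] 0.04019142402570937
```

View pics/c6.png

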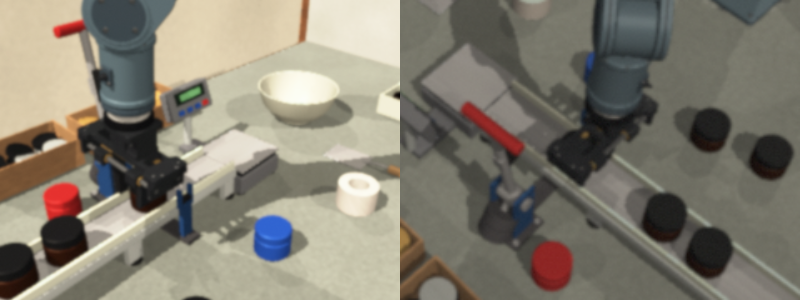

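>>> move_arm([
  {"offset":[-12,0.3,0],"twist":[0,0,0],"claw":40},
  {"offset":[-26,0.6,0],"twist":[0,0,0],"claw":40},
  {"offset":[-42,1,0],"twist":[0,0,0],"claw":40},
  {"offset":[-58,1.3,0],"twist":[0,0,0],"claw":40},
  {"offset":[-74,1.7,0],"twist":[0,0,0],"claw":40},
  {"offset":[-90,2,0],"twist":[0,0,0],"claw":40},
  {"offset":[-106,2.4,0],"twist":[0,0,0],"claw":40},
  {"offset":[-122,2.8,0],"twist":[0,0,0],"claw":40},
  {"offset":[-138,3.2,0],"twist":[0,0,0],"claw":40},
  {"offset":[-154,3.5,0],"twist":[0,0,0],"claw":40},
  {"offset":[-168,3.8,0],"twist":[0,0,0],"claw":40},
  {"offset":[-178,4,0],"twist":[0,0,0],"claw":40},
])

```text
clock: 11.6
position: [0.6036, -0.0414, 0.09]
tool_rot: [2.135, 2.218, 0.097]
contact_force: [0.3, 1.6, 0.1]
opening: 0.0398
grasp_force: 0.4
```

Run:
```python
from h import *
np.set_printoptions(precision=4,suppress=True)
s=arm.get_state(); print(s["position"],s["clock"],s["contact_force"],s["opening"])
for n in ["scene","side"]:
    arm.snapshot(n); K,T=cam(n)
    for t,z in dict(jar_mid=.086,plate=.06).items():
        for r in arm.tip_of(n,t)[:4]: print(n,t,round(r["p"],2),np.round(r["uv"]),at_z(K,T,r["uv"],z))
Rc=R.from_rotvec(s["tool_rot"]).as_matrix(); print(Rc.T@(np.array([.608,-.106,.09])-s["position"])*1000)
```

```text
[ 0.6036 -0.0414  0.09  ] 11.6 [0.2718 1.5565 0.0781] 0.03980807205372021
scene jar_mid 0.95 [330. 203.] [0.4477 0.0187 0.086 ]
scene jar_mid 0.61 [301. 320.] [0.7659 0.2069 0.086 ]
scene plate 0.84 [250. 207.] [ 0.6103 -0.1456  0.06  ]
side jar_mid 0.78 [318. 281.] [0.3612 0.0489 0.086 ]
side jar_mid 0.67 [276. 208.] [ 0.6066 -0.0883  0.086 ]
side jar_mid 0.62 [152. 254.] [0.6582 0.2236 0.086 ]
side plate 0.66 [293. 206.] [ 0.61   -0.1544  0.06  ]
side plate 0.26 [187. 225.] [0.7317 0.0895 0.06  ]
[-64.7556   1.976    0.2057]
```

>>> move_arm([
  {"offset":[-12,0.4,0],"twist":[0,0,0],"claw":40},
  {"offset":[-24,0.8,0],"twist":[0,0,0],"claw":40},
  {"offset":[-36,1.2,0],"twist":[0,0,0],"claw":40},
  {"offset":[-46,1.5,0],"twist":[0,0,0],"claw":40},
  {"offset":[-54,1.8,0],"twist":[0,0,0],"claw":40},
  {"offset":[-61,2,0],"twist":[0,0,0],"claw":40},
  {"offset":[-65,2,0],"twist":[0,0,0],"claw":40},
  {"offset":[-66,2,0],"twist":[0,0,0],"claw":40},
  {"offset":[-66,2,0],"twist":[0,0,0],"claw":40},
  {"offset":[-50,2,0],"twist":[0,0,0],"claw":40},
  {"offset":[-20,2,0],"twist":[0,0,0],"claw":40},
  {"offset":[-10,2,-20],"twist":[0,0,0],"claw":40},
])

```text
clock: 13.4
position: [0.6028, -0.0467, 0.1098]
tool_rot: [2.132, 2.225, 0.097]
contact_force: [0.1, -0.9, 0.0]
opening: 0.0398
grasp_force: 0.0
```

>>> move_arm([
  {"offset":[5,0,-40],"twist":[0,0,0],"claw":40},
  {"offset":[5,-40,-90],"twist":[0,0,0],"claw":40},
  {"offset":[5,-80,-140],"twist":[0,0,0],"claw":40},
  {"offset":[5,-120,-190],"twist":[0,0,0],"claw":40},
  {"offset":[5,-120,-190],"twist":[0,0,0],"claw":40},
])

```text
clock: 14.02
position: [0.4672, -0.0508, 0.2926]
tool_rot: [2.13, 2.213, 0.097]
contact_force: [0.1, -0.3, -0.5]
opening: 0.04
grasp_force: 0.0
```

Run:
```python
from h import *
np.set_printoptions(precision=4,suppress=True)
s=arm.get_state(); print(s["position"],s["clock"],s["contact_force"])
a0=arm.snapshot("side")[0]; b0=arm.snapshot("scene")[0]
save("c7",cv2.hconcat([cv2.resize(a0[90:330,100:420],(400,300)),cv2.resize(b0[160:340,200:440],(400,300))]))
for n in ["scene","side"]:
    K,T=cam(n)
    for t,z in dict(jar_mid=.086,plate=.06).items():
        for r in arm.tip_of(n,t)[:4]: print(n,t,round(r["p"],2),np.round(r["uv"]),at_z(K,T,r["uv"],z))
```

```text
[ 0.4672 -0.0508  0.2926] 14.025 [ 0.1473 -0.3082 -0.4522]
scene jar_mid 0.93 [251. 204.] [ 0.6123 -0.136   0.086 ]
scene jar_mid 0.69 [302. 317.] [0.7587 0.2044 0.086 ]
scene plate 0.97 [251. 206.] [ 0.6058 -0.1463  0.06  ]
side jar_mid 0.95 [322. 281.] [0.3574 0.0425 0.086 ]
side jar_mid 0.9 [151. 251.] [0.6679 0.2209 0.086 ]
side jar_mid 0.62 [288. 197.] [ 0.6213 -0.1485  0.086 ]
side jar_mid 0.62 [246. 240.] [0.5567 0.0549 0.086 ]
side plate 0.82 [290. 208.] [ 0.6097 -0.1448  0.06  ]
```

View pics/c7.png

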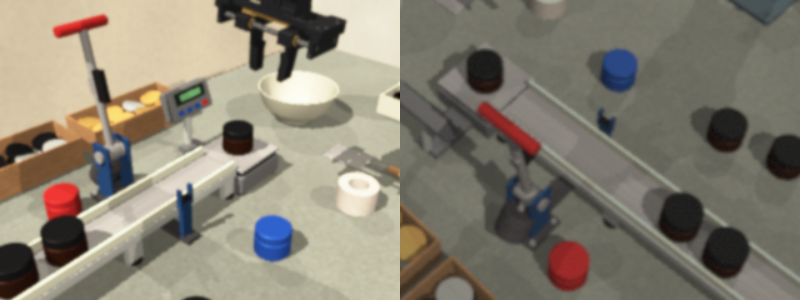

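The jar stands in the middle of the plate, the arm is raised, and everything else looks undisturbed.

```bash
python3 -c "
from rig import arm; print(arm.close_job())"
```

```text
the job is handed in; nothing more can be done
None
```

The stop arm is up and holding by itself, the front jar stands near the middle of the scale plate, the other jars and bench items look undisturbed in the final pictures, and I handed the job in at about 14 s of the 58 s allowed.

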